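Free the ratchet pawl and lower the press arm onto the lens cell

TASK

The arm of the small bonding press is parked up on its ratchet. With the fingertips alone, press the pawl's cross bar down to its stop so that the pawl stays clear of the ratchet wheel, then push the arm down by the ball at its end until its pad rests flat on the lens cell in the nest, without slamming it down. Leave the pawl free, the cell seated in its nest and the loose parts round the press where they lie; grasp and lift nothing.

Things in the scene. Friction and masses are not known exactly. Their poses are not given: they have to be found in the camera images.
- press: The fixed bonding press: dark base plate 90 mm (x) by 280 mm (y), 12 mm thick, grey cheeks, steel ratchet wheel 112 mm across its teeth, round aluminium nest. Origin on the bench, z up. The arm points along the press's +y, the pawl's tail along -y, both in its plane x = 0. Both hinge axes run along its x: the arm's through (0, -50, 85) mm, the pawl's through (0, -97, 40) mm.
- press_arm (a joint): Angle of the press arm above level, rad. It starts at 0.62 to 0.68; at 0 the arm is level and its pad lies flat on the lens cell, which stops it. The hinge is stiff: the arm stays where it is left, and moves down with about 2 to 4 N on the ball. While the pawl is engaged a tooth stops the arm at about 0.58 and it cannot be pushed lower.
- pawl (a joint): Angle of the pawl, rad: 0 is engaged (nose over a ratchet tooth), 0.42 is its stop, cross bar fully down. It is clear of the teeth above about 0.25. The pivot is stiff, without a spring: it takes about 2 to 3 N on the cross bar, and stays where it is left.
- pawl_bar (a point): Middle of the pawl's cross bar, a round steel bar 12 mm thick and 48 mm long (along the press's x) at the free end of the pawl's tail, 97 mm from the pawl hinge. Engaged it is at (0, -187, 75) mm in the press's frame, at the stop at about (0, -193, 35) mm: it goes down 40 mm and 6 mm outward. Only bench below it.
- end_ball (a point): Centre of the black ball, 32 mm in diameter, at the end of the press arm, 170 mm from the arm hinge. It moves on a circle about the hinge: level, it is at (0, 120, 85) mm in the press's frame. Push on its top, which is 16 mm above this point.
- press_pad (a point): Centre of the underside of the press arm's round rubber pad, 38 mm in diameter, 100 mm from the hinge along the arm.
- nest (a point): Centre of the nest's flat top, 36 mm above the bench, 60 mm in diameter, with three small pins 8 mm high round the lens cell.
- lens_cell: The lens cell in the nest: a bright metal ring with a lens, 44 mm in diameter, 14 mm high, loose between the three pins. Origin at the centre of its underside, z up.
- black_cell: Bystander: black round lens cell, 33 mm in diameter, 18 mm high, on the bench beside the press. Origin at the centre of its underside.
- cap_screw: Bystander: black cap screw, 29 mm long, 10 mm thick, lying. Origin at the centre of its underside.
- guide_bar: Bystander: black drilled bar 84 x 12 x 12 mm, lying. Origin at the centre of its underside.
- loupe: Bystander: black eye loupe, 33 mm in diameter, 32 mm high. Origin at the centre of its underside.
- v_block: Bystander: steel V-block 40 x 35 x 28 mm. Origin at the centre of its underside.
- spacer_ring: Bystander: bright metal ring 50 mm in diameter, 9 mm high. Origin at the centre of its underside.
Not all that is in view belongs to the job. Leave any purple or red look-alike of the lens_cell alone.

How it is judged:
By the outcome, as a careful person would: the job done as asked, in the order asked, and still so for the second after the job is handed in, with the robot touching nothing.
It also fails if it takes over 43 s, if anything falls off the work surface, if the arm or the gripper's body presses on something with over 40 N, if the wrist force passes 120 N, or if a joint passes its speed limit or range.

ROBOT

A 6-joint arm with a two-finger parallel gripper is mounted at the origin on a cart in front of the work surface, level with it; the furniture and walls round the work are solid. World frame = base frame: x ahead of the robot, y to its left, z up, the work surface at z = 0. Lengths are in m, angles in rad, forces in N, time in s.
With the tool pointing down it reaches from about 0.3 to 0.75 m from the base axis. Payload 8.5 kg.
Tool frame: the origin (TCP) lies at the very end of the fingers, on their centre line; the grasp point (between the pads) lies 19 mm behind it; z points along the fingers, y is the line along which they close (so a half turn about z gives the same grasp; the last joint's range is limited). The gripper opens to 88 mm and grips with 3 to 60 N. Pads are 18 mm wide; open, the fingers measure 123 mm over their backs; the gripper's body (75 mm by 187 mm) begins 45 mm behind the grasp point.
Start: joints at [0.983, 0.381, 1.297, -0, 1.464, -0.215], TCP at [0.2, 0.512, 0.239] pointing down, gripper open.
Joint ranges: [-3.11, 3.11], [-0.89, 2.33], [0.22, 2.48], [-1.42, 4.56], [0.17, 2.85], [-2.88, 2.88]. Speed limits (rad/s): [2.39, 2.39, 3.14, 3.14, 3.14, 3.14].

INTERFACE

Orientations are given as a unit quaternion [w, x, y, z].
In Python, from bench import robot, grab_frame, camera_model, order, models gives the robot as it stands.
- The arm moves only by the tool drive_tool, never from a script. Its argument "deltas" is one flat list of numbers, 6 for each row, row after row: the shift along the tool's x, y, z in m, then the turn, a rotation vector about the tool's x, y, z in rad. In form: [tx, ty, tz, ax, ay, az, tx, ty, tz, ax, ay, az, ...]. A call has exactly 8 rows; each row shifts and turns the commanded pose from where the row before left it, along the tool's axes as they then stand; what a row does not reach is not made up. A row lasts 1/12 s, in which the tool goes at most 41.7 mm and 7.16 degrees, less where a joint would pass 70% of its speed; a pose out of reach is approached as far as the arm can. A call with a gripper value outside its range is refused whole. "claw" is the closure, from -1 (fully open) to 1 (shut), set as the call begins (left out, the last holds). The fingers move at their own pace and stop on an object; "force" is the grip in N (left out, the last holds). Time passes only in rows, so rows that do not move let the fingers close, or fill a call up. It gives the time, the measured TCP pose, the force, the opening and the grip force at its end, in the units of the state.
- robot.get_state(): the state, without advancing time (a new reading comes with each control period).
- grab_frame(name): name is "side" or "top" or "wrist"; returns the picture (480x640x3 uint8, red, green, blue); there is no depth.
- camera_model(name): a dict with "intrinsics" (3x3 intrinsics, pixels), "origin" and "attitude" of the camera in the world. Camera axes: x right, y down, z forward; pixel columns grow to the right and rows downward; lengths in m; the calibration is good to about 2 mm. A picture is of the moment at which its call begins: read the wrist's pose just before it. camera_model takes no time and is no camera call; for the wrist camera it gives the pose at the moment of the call.
- order.hand_in(): hands the job in; it is judged then, once.
Trained networks look in the newest picture that a camera, given by its name, has taken for a name from the list of things; names that differ only in an ending like _2 or _b are one class to them, and where a whole thing is asked for, a point or a joint stands for the part that bears it (a point fixed in the world has none). Each returns a list of dicts, best first, with "p" (0 to 1); they miss things now and then, are a little off and sometimes report something else, mostly with a low value. They report only what shows in the picture. A call takes as long as a camera call. They do not tell look-alikes from the thing itself.
- models.boxes_of(thing, camera): "bbox" ([centre column, centre row, width, height] in pixels, round what is visible of it).
The state is a dict: "clock": time; "qpos": joint angles; "joint_velocities": joint speeds; "joint_torque": joint torques, N m; "position": TCP position; "tool_rot": TCP orientation; "force": force on the tool from outside, world axes, zero at the start; "ft_torque": the same for the moment, N m; "opening": finger opening in m; "grip_force": force on a finger pad.
Only numpy, scipy, OpenCV 4.12 (cv2) and the standard library are available. Lean on these libraries where they do the work, as an engineer would, in place of code of your own. Each camera call takes 0.05 s, during which the arm holds its last target. There are 200 camera calls.

## Working session

There is one attempt and no reset: what is moved stays moved. The work goes in short steps, Python scripts to look and compute and a tool call to move; the robot and the scene stay as the last step left them, time stands still between calls to the robot, and variables do not carry over. Pictures are saved under pics/ and viewed, at most 10 in all, crops included, and the job is handed in when it is done.

Besides the shell and the picture viewer there is one more tool, called after "Request:" by a JSON object that holds its "fn" and its "kwargs", one argument or row to a line. drive_tool: Moves the arm, as the interface text tells. Its arguments: {"type":"object","properties":{"deltas":{"type":"array"},"claw":{"type":"number"},"force":{"type":"number"}},"required":["deltas"]}

```bash
mkdir -p pics; ls; cat > h.py <<'E'
import numpy as np,cv2
from bench import robot,grab_frame,camera_model,order,models
def proj(cam,P):
    c=camera_model(cam);K=np.array(c['intrinsics']);A=np.array(c['attitude']);o=np.array(c['origin'])
    if A.size==4:
        from scipy.spatial.transform import Rotation as R
        A=R.from_quat(np.roll(A.ravel(),-1)).as_matrix()
    p=(np.atleast_2d(P)-o)@A@K.T
    return p[:,:2]/p[:,2:]
def ray(cam,uv,z):
    c=camera_model(cam);K=np.array(c['intrinsics']);A=np.array(c['attitude']);o=np.array(c['origin'])
    if A.size==4:
        from scipy.spatial.transform import Rotation as R
        A=R.from_quat(np.roll(A.ravel(),-1)).as_matrix()
    d=A@np.linalg.solve(K,[uv[0],uv[1],1]);return o+d*(z-o[2])/d[2]
E
python3 - <<'E'
from h import *
s=robot.get_state();print(s)
for n in('top','side'):
    print(n,camera_model(n))
    cv2.imwrite(f'pics/{n}0.png',grab_frame(n)[...,::-1])
    for t in('press','press_arm','pawl','pawl_bar','end_ball','nest','lens_cell'):
        print(t,[(np.round(d['bbox'],1).tolist(),round(d['p'],2)) for d in models.boxes_of(t,n)[:3]])
E
```

```text
pics
{'clock': 0.0, 'qpos': array([ 9.82665984e-01,  3.81204664e-01,  1.29824748e+00,  6.84347803e-06,
        1.46357347e+00, -2.15319277e-01]), 'joint_velocities': array([-7.93983047e-05, -1.17925613e-03,  1.23717489e-03, -1.46271951e-05,
        4.99958702e-04,  1.05275723e-03]), 'joint_torque': array([-7.99834174e-05, -4.37922084e+01, -2.24559975e+01,  7.13261194e-02,
        3.51994636e-02, -1.23756877e-04]), 'position': array([0.20018621, 0.51198485, 0.23813759]), 'tool_rot': array([-2.83278835e-04,  1.85328215e-01,  9.82676416e-01, -6.58108383e-04]), 'force': array([ 0.06651986, -0.67927542, -0.10302247]), 'ft_torque': array([-0.00088942,  0.00811601,  0.02984035]), 'grip_force': 0.0, 'opening': 0.08823398042985786}
top {'intrinsics': array([[501.72512774,   0.        , 313.17779962],
       [  0.        , 501.72512774, 243.96231458],
       [  0.        ,   0.        ,   1.        ]]), 'origin': array([0.43348037, 0.05294592, 0.97972465]), 'attitude': array([-0.05543308,  0.71508343, -0.69620089,  0.02978558])}
press [([332.6, 256.0, 170.3, 93.3], 0.76)]
press_arm [([311.8, 2
[... 348 characters left out ...]
], 0.69)]
side {'intrinsics': array([[513.92667267,   0.        , 314.35800677],
       [  0.        , 513.92667267, 233.97392202],
       [  0.        ,   0.        ,   1.        ]]), 'origin': array([0.49455684, 0.95125033, 0.48963216]), 'attitude': array([ 0.01266456, -0.01808451,  0.8425925 , -0.53809891])}
press [([321.4, 252.0, 89.6, 123.7], 0.9)]
press_arm [([324.1, 222.4, 46.2, 57.9], 0.95), ([294.2, 213.6, 23.2, 25.3], 0.64), ([331.7, 269.1, 27.6, 16.5], 0.46)]
pawl [([292.6, 214.6, 23.2, 22.6], 0.76)]
pawl_bar [([294.1, 211.3, 21.5, 21.7], 0.74), ([366.2, 281.0, 15.9, 17.3], 0.68)]
end_ball []
nest [([321.0, 251.2, 89.3, 116.6], 0.62)]
lens_cell [([330.1, 268.5, 24.5, 18.7], 0.55)]
```

```bash
python3 - <<'E'
import cv2
a=cv2.imread('pics/top0.png')[150:350,150:480];b=cv2.imread('pics/side0.png')[160:340,220:420]
cv2.imwrite('pics/topc.png',cv2.resize(a,(792,480),interpolation=cv2.INTER_CUBIC))
cv2.imwrite('pics/sidec.png',cv2.resize(b,None,fx=3.3,fy=3.3,interpolation=cv2.INTER_CUBIC))
E
```

```text
(no output)
```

View pics/topc.png

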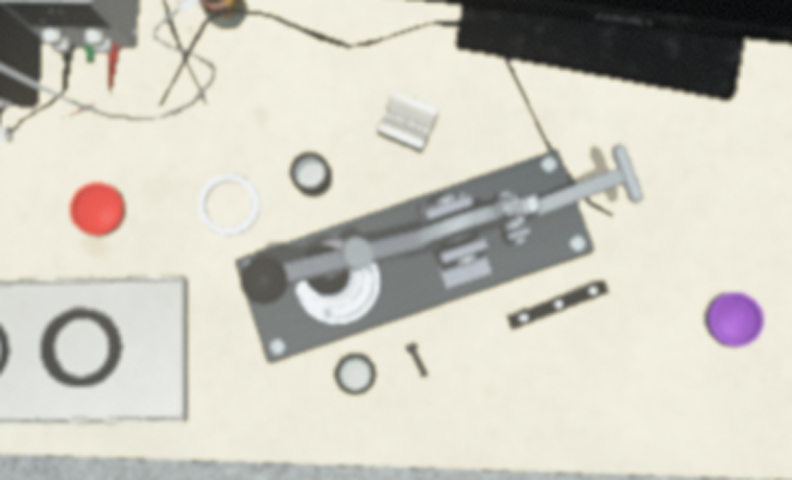

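View pics/sidec.png

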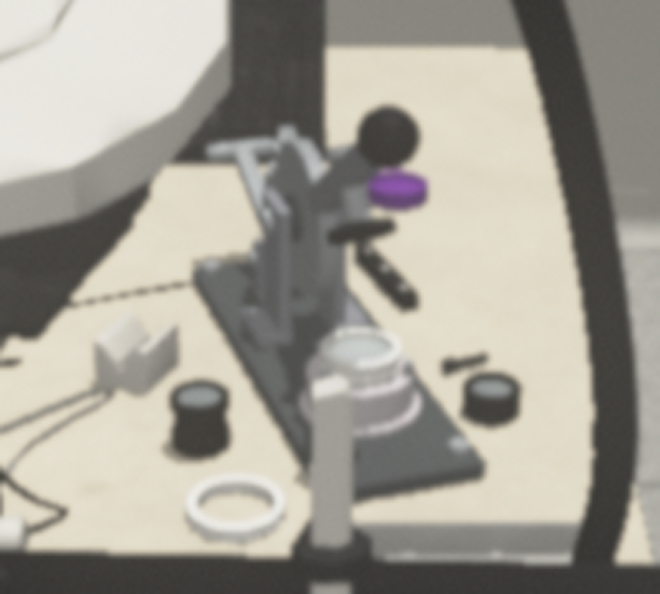

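The top picture shows the press with its ball at about (260,266) and its cross bar at (411,222). Purple (456,283) and red (190,237) look-alikes lie to the sides. The lens cell under the pad, between the pins at about (291,270), is the bright one in the nest, which is also visible in the side picture at (328,267). I'll fit the press pose from the plate corners, bar and ball in both views.

```bash
cat > fit.py <<'E'
from h import *
from scipy.optimize import least_squares
def W(P,x,y,th):
    c,s=np.cos(th),np.sin(th);P=np.atleast_2d(P);return np.c_[x+c*P[:,0]-s*P[:,1],y+s*P[:,0]+c*P[:,1],P[:,2]]
def ball(a):return [0,-.05+.17*np.cos(a),.085+.17*np.sin(a)]
E
python3 - <<'E'
from fit import *
T=np.array([[237,260],[270,361],[592,248],[553,152],[627,173],[265,278]])/2.4+150
S=np.array([[388,137],[245,148],[484,468],[195,268]])/3.3+[220,160]
best=None
for m in(1,-1):
  def pts(v):
    return (W([[m*.045,.14,.012],[-m*.045,.14,.012],[-m*.045,-.14,.012],[m*.045,-.14,.012],[0,-.187,.075],ball(v[3])],*v[:3]),
            W([ball(v[3]),[0,-.187,.075],[-m*.045,.14,.012],[m*.045,-.14,.012]],*v[:3]))
  def f(v):
    a,b=pts(v);return np.r_[(proj('top',a)-T).ravel(),(proj('side',b)-S).ravel()]
  for t0 in np.arange(-3,3.1,1):
    r=least_squares(f,[.43,.05,t0,.65])
    if best is None or r.cost<best[0].cost:best=(r,m)
r,m=best;v=r.x;print(m,v,r.cost);print(r.fun.reshape(-1,2).round(1).tolist())
print('bar',W([[0,-.187,.075],[0,-.193,.035]],*v[:3]));print('ball',W([ball(v[3]),ball(0)],*v[:3]),'cell',W([0,.05,.036],*v[:3]))
from scipy.spatial.transform import Rotation as R
s=robot.get_state();M=R.from_quat(np.roll(s['tool_rot'],-1)).as_matrix();print(M.round(3))
E
```

```text
1 [0.52533118 0.07645068 0.35223567 0.59063345] 53.21635452454715
[[-4.6, -0.2], [-4.3, 1.8], [-0.7, 2.4], [-0.1, -1.1], [5.3, -1.4], [3.2, -0.7], [-1.3, 1.8], [-1.8, -1.3], [2.2, -0.9], [-0.4, -0.3]]
bar [[ 0.58984564 -0.09906822  0.075     ]
 [ 0.59191562 -0.10469984  0.035     ]]
ball [[0.49386746 0.16205132 0.17967084]
 [0.48393154 0.18908313 0.085     ]] cell [[0.50808133 0.12338087 0.036     ]]
[[-0.931  0.364  0.   ]
 [ 0.364  0.931  0.   ]
 [-0.     0.    -1.   ]]
```

```bash
python3 - <<'E'
from fit import *
im=cv2.imread('pics/top0.png');v=[.5253,.0765,.352,.62]
c=im[190:320,230:440];c=cv2.resize(c,None,fx=3.8,fy=3.8,interpolation=cv2.INTER_CUBIC)
def pt(p,col):
    q=((p-[230,190]+.5)*3.8).astype(int); cv2.circle(c,tuple(map(int,q)),3,col,-1)
for p in proj('top',W([[a*.045,b*.14,.012] for a in(1,-1) for b in(1,-1)],*v[:3])):pt(p,(0,0,255))
for p in proj('top',W([[a,-.187,.075] for a in(-.024,0,.024)],*v[:3])):pt(p,(0,255,0))
pt(proj('top',W(ball(.62),*v[:3]))[0],(255,0,0))
cv2.imwrite('pics/ov.png',c)
g=cv2.cvtColor(im,cv2.COLOR_BGR2GRAY)
m=(g<135).astype(np.uint8);m[:205]=0;m[303:]=0;m[:,:247]=0;m[:,400:]=0
m=cv2.morphologyEx(m,cv2.MORPH_CLOSE,np.ones((5,5)));n,l,st,_=cv2.connectedComponentsWithStats(m)
k=1+st[1:,4].argmax();r=cv2.minAreaRect(np.argwhere(l==k)[:,::-1].astype(np.float32));print(st[k],r,cv2.boxPoints(r))
E
```

```text
[ 249  212  147   88 4112] ((322.8876037597656, 255.74026489257812), (45.4443473815918, 145.11703491210938), 70.68814086914062) [[246.89732 258.29242]
 [383.849   210.30081]
 [398.87787 253.18811]
 [261.9262  301.17972]]
```

View pics/ov.png

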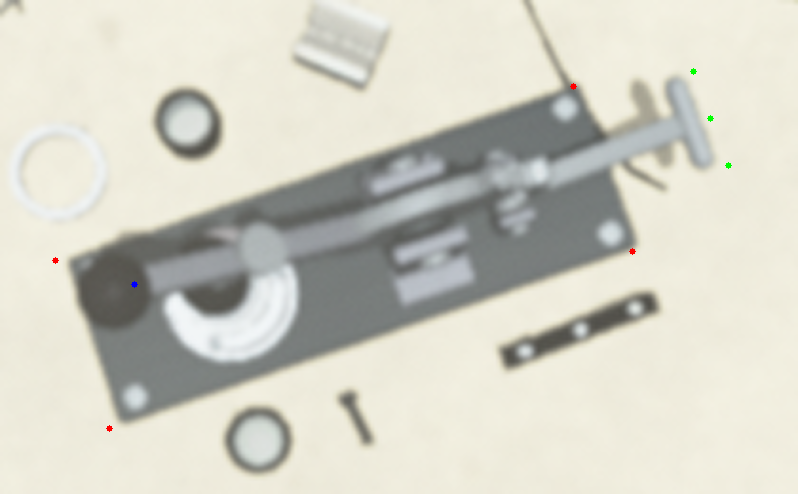

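The overlay shows my hand-read corners fit poorly: model plate ends are about 3 px beyond the plate and the bar is about 5 px off. I'll measure the edges from profiles instead.

```bash
python3 - <<'E'
from fit import *
im=cv2.imread('pics/top0.png');g=cv2.cvtColor(im,cv2.COLOR_BGR2GRAY).astype(np.float32)
v=[.5253,.0765,.352]
def edge(P0,d,n=61,L=.03):
    t=np.linspace(-L,L,n);p=proj('top',W([np.array(P0)+np.array(d)*x for x in t],*v)).astype(np.float32)
    s=cv2.remap(g,p[:,0],p[:,1],cv2.INTER_LINEAR).ravel();k=np.abs(np.gradient(cv2.GaussianBlur(s[None],(7,1),1.5).ravel()))
    return (t[k.argmax()]*1000).round(1),round(float(k.max()),1)
print('long+',[edge([.045,y,.012],[1,0,0],L=.02) for y in(-.12,-.08,0.02,.06,.1,.12)])
print('long-',[edge([-.045,y,.012],[1,0,0],L=.02) for y in(-.12,-.08,-.05,0.02,.06,.1,.12)])
print('end+',[edge([x,.14,.012],[0,1,0],L=.02) for x in(-.035,-.03,-.02,-.01,.03)])
print('end-',[edge([x,-.14,.012],[0,1,0],L=.02) for x in(-.035,-.025,.025,.035)])
# bar outer edges at z .075
print('bar',[edge([x,-.187,.075],[0,1,0],L=.025) for x in(-.016,-.008,.008,.016)])
def prof(P0,d,L=.03,n=31):
    t=np.linspace(-L,L,n);p=proj('top',W([np.array(P0)+np.array(d)*x for x in t],*v)).astype(np.float32)
    return cv2.remap(g,p[:,0],p[:,1],cv2.INTER_LINEAR).ravel().astype(int).tolist()
print(prof([-.012,-.18,.075],[0,1,0]));print(prof([.012,-.18,.075],[0,1,0]))
print(prof([0,-.178,.075],[1,0,0],L=.045,n=46))
E
```

```text
long+ [(np.float64(0.0), 15.4), (np.float64(0.0), 14.6), (np.float64(-0.7), 14.2), (np.float64(-1.3), 14.1), (np.float64(1.3), 12.3), (np.float64(-1.3), 14.9)]
long- [(np.float64(0.7), 14.6), (np.float64(0.7), 14.6), (np.float64(0.7), 14.9), (np.float64(0.0), 14.5), (np.float64(10.7), 14.4), (np.float64(0.0), 13.5), (np.float64(-0.7), 13.9)]
end+ [(np.float64(-5.3), 13.6), (np.float64(-6.0), 14.1), (np.float64(-6.0), 14.1), (np.float64(-6.0), 14.5), (np.float64(-6.0), 17.5)]
end- [(np.float64(-4.7), 14.0), (np.float64(-4.0), 14.2), (np.float64(-5.3), 15.0), (np.float64(-4.0), 15.0)]
bar [(np.float64(16.7), 12.3), (np.float64(16.7), 11.4), (np.float64(16.7), 8.2), (np.float64(16.7), 12.6)]
[235, 234, 235, 235, 235, 235, 235, 234, 233, 232, 232, 232, 231, 222, 201, 196, 200, 190, 169, 169, 211, 232, 228, 202, 176, 168, 176, 205, 228, 234, 231]
[234, 234, 235, 235, 235, 235, 235, 235, 235, 236, 236, 236, 234, 224, 202, 193, 197, 189, 171, 171, 206, 229, 223, 193, 170, 164, 164, 173, 185, 193, 196]
[232, 233, 233, 233, 233, 233, 233, 233, 233, 233, 230, 217, 193, 186, 195, 198, 200, 200, 197, 197, 198, 198, 198, 197, 197, 197, 196, 197, 197, 197, 198, 196, 194, 189, 188, 206, 227, 235, 237, 237, 236, 236, 236, 236, 236, 236]
```

```bash
python3 - <<'E'
from fit import *
o=lambda p:np.array(p)/3.8+[230,190]-.5
bar=proj('top',W([.002,-.1775,.075],.5253,.0765,.352))[0]
T=np.array([bar,o([114,290])]); S=np.array([[388,137],[245,148]])/3.3+[220,160]
def pred(v):
    return np.r_[proj('top',W([[0,-.187,.075],ball(v[3]),[0,.05,.036]],*v[:3])),proj('side',W([ball(v[3]),[0,-.187,.075]],*v[:3])),]
obs=np.r_[T,[o([231,295])],S]; wt=np.array([1,1,.5,1,1])[:,None]
r=least_squares(lambda v:np.r_[((pred(v)-obs)*wt).ravel(),(v[2]-.356)*100],[.52,.08,.355,.65]);v=r.x
print(v,r.fun.round(1))
# plate offset in that frame
pc=W([0,-.0052,0],.5253,.0765,.352)[0];c,s=np.cos(v[2]),np.sin(v[2]);d=pc[:2]-v[:2];print('plate centre in press frame',c*d[0]+s*d[1],-s*d[0]+c*d[1])
print('bar',W([[0,-.187,.075],[0,-.193,.035]],*v[:3]));print('ball',W([ball(v[3]),ball(0)],*v[:3]))
# triangulate
def lines(uv,cam):
    a=ray(cam,uv,0.);b=ray(cam,uv,.3);return a,(b-a)/np.linalg.norm(b-a)
for n,i,j in(('bar',0,4),('ball',1,3)):
    a,d=lines(obs[i],'top');b,e=lines(obs[j],'side')
    A=sum(np.eye(3)-np.outer(x,x) for x in(d,e));p=np.linalg.solve(A,(np.eye(3)-np.outer(d,d))@a+(np.eye(3)-np.outer(e,e))@b);print(n,p.round(4))
E
```

```text
[0.52215527 0.08559668 0.35485611 0.62941278] [ 0.2  0.7  0.1  0.3 -0.4 -0.7  0.  -0.  -0.9  0.3 -0.1]
plate centre in press frame -0.0002267444612697742 -0.014822557610308882
bar [[ 0.58712944 -0.08975256  0.075     ]
 [ 0.58921417 -0.09537874  0.035     ]]
ball [[0.49177951 0.16757336 0.18507393]
 [0.48046062 0.19812026 0.085     ]]
bar [ 0.5867 -0.0892  0.0762]
ball [0.492  0.1678 0.1851]
```

Consistent now: press at (0.522, 0.086), yaw 0.355, arm at 0.63, residuals below 1 px. The plate is offset 15 mm in the press's frame. Next I'll check the surroundings for gripper clearance.

View pics/top0.png

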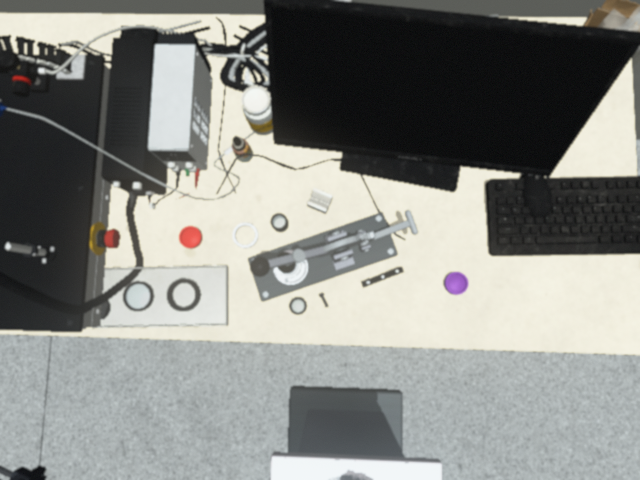

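View pics/side0.png

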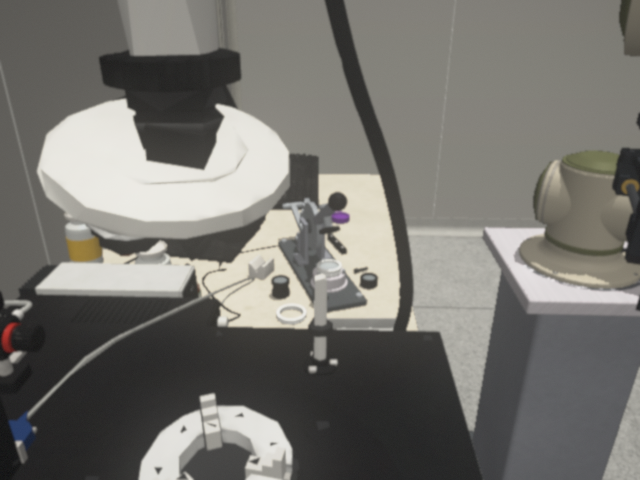

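```bash
python3 - <<'E'
from h import *
for p in([340,170],[455,190],[455,150],[345,150],[370,150]):
    print(p,[ray('top',p,z)[:2].round(3).tolist() for z in(0.,.1,.2,.3)])
E
```

```text
[340, 170] [[0.702, 0.041], [0.675, 0.042], [0.647, 0.043], [0.62, 0.045]]
[455, 190] [[0.666, -0.187], [0.642, -0.162], [0.619, -0.138], [0.595, -0.113]]
[455, 150] [[0.747, -0.187], [0.715, -0.163], [0.683, -0.138], [0.651, -0.114]]
[345, 150] [[0.743, 0.032], [0.712, 0.034], [0.68, 0.036], [0.649, 0.038]]
[370, 150] [[0.744, -0.018], [0.713, -0.011], [0.681, -0.004], [0.649, 0.004]]
```

The top view shows a monitor whose stand edge is near x≈0.66–0.70 and a keyboard well away from the press. The bar is at (411,222) and the ball at (260,266). The side view confirms the same press with nothing above it. With tool y at about 55° in the world, the gripper body clears both monitor and wheel. I'll close the fingers and travel at z≈0.24.

Request:
{"fn": "drive_tool", "kwargs": {
  "deltas": [-0.024,-0.0175,0,0,0,0,-0.024,-0.0175,0,0,0,0,-0.024,-0.0175,0,0,0,0,-0.024,-0.0175,0,0,0,0,-0.024,-0.0175,0,0,0,0,-0.024,-0.0175,0,0,0,0,-0.024,-0.0175,0,0,0,0,-0.024,-0.0175,0,0,0,0],
  "claw": 1,
  "force": 10
}}

```text
clock: 1.47
position: [0.3286, 0.3106, 0.2389]
tool_rot: [0.0, 0.185, 0.983, 0.0]
force: [0.0, 0.6, 0.7]
opening: 0.0369
grip_force: 0.0
```

Request:
{"fn": "drive_tool", "kwargs": {
  "deltas": [-0.024,-0.0175,0,0,0,0,-0.024,-0.0175,0,0,0,0,-0.024,-0.0175,0,0,0,0,-0.024,-0.0175,0,0,0,0,-0.024,-0.0175,0,0,0,0,-0.024,-0.0175,0,0,0,0,-0.024,-0.0175,0,0,0,0,-0.024,-0.0175,0,0,0,0]
}}

```text
clock: 2.13
position: [0.4566, 0.1102, 0.2389]
tool_rot: [0.0, 0.185, 0.983, 0.0]
force: [-0.1, 0.7, 0.2]
opening: 0.0006
grip_force: 0.0
```

Request:
{"fn": "drive_tool", "kwargs": {
  "deltas": [-0.024,-0.0175,0,0,0,0,-0.024,-0.0175,0,0,0,0,-0.024,-0.0175,0,0,0,0,-0.024,-0.0175,0,0,0,0,-0.024,-0.0175,0,0,0,0,-0.024,-0.0175,0,0,0,0,-0.024,-0.0175,0,0,0,0,-0.024,-0.0175,0,0,0,0]
}}

```text
clock: 2.8
position: [0.5844, -0.0901, 0.2388]
tool_rot: [0.0, 0.185, 0.983, 0.0]
force: [0.4, -0.2, 0.1]
opening: 0.0005
grip_force: 0.0
```

Request:
{"fn": "drive_tool", "kwargs": {
  "deltas": [0,0,0.005,0,0,0.06,0,0,0.01,0,0,0.06,0,0,0.02,0,0,0.06,0,0,0.02,0,0,0.06,0,0,0.015,0,0,0,0,0,0.01,0,0,0,0,0,0.01,0,0,0,0,0,0.0,0,0,0]
}}

```text
clock: 3.47
position: [0.5833, -0.0886, 0.1472]
tool_rot: [-0.001, 0.301, 0.953, 0.0]
force: [0.1, -0.4, -0.9]
opening: 0.0006
grip_force: 0.0
```

```bash
cat > pf.py <<'E'
from fit import *
from scipy.spatial.transform import Rotation as R
s=robot.get_state();p=s['position'];M=R.from_quat(np.roll(s['tool_rot'],-1)).as_matrix()
v=[.5222,.0856,.355];c,sn=np.cos(v[2]),np.sin(v[2]);d=p[:2]-v[:2]
print('t',s['clock'],'pos',p.round(4),'press frame',np.round([c*d[0]+sn*d[1],-sn*d[0]+c*d[1],p[2]],4),'F',s['force'].round(2),'op',s['opening'])
def tool(P):print('to',P,'tool delta',(M.T@(W(P,*v)[0]-p)).round(4))
E
python3 - <<'E'
from pf import *
print(M.round(3));tool([0,-.189,.095]);tool([0,-.195,.041])
f=grab_frame('top');cv2.imwrite('pics/t1.png',cv2.resize(f[170:330,230:470],None,fx=3.3,fy=3.3)[...,::-1])
E
```

```text
t 3.4667 pos [ 0.5833 -0.0886  0.1472] press frame [-0.0033 -0.1845  0.1472] F [ 0.09 -0.37 -0.93] op 0.0006240393022638876
[[-0.818  0.575 -0.002]
 [ 0.575  0.818  0.001]
 [ 0.002 -0.001 -1.   ]]
to [0, -0.189, 0.095] tool delta [-0.0057  0.0002  0.0522]
to [0, -0.195, 0.041] tool delta [-0.0107 -0.0032  0.1061]
```

View pics/t1.png

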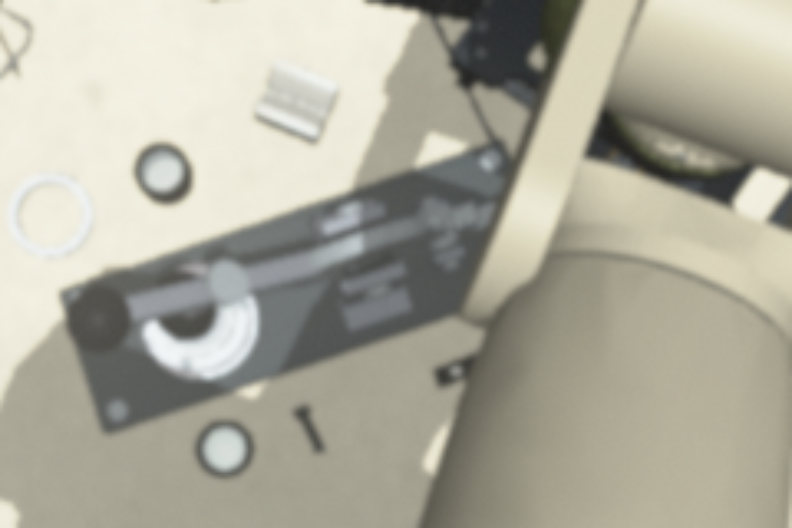

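The robot arm hides the bar in this view, and everything else lies as before. I'll check the bar with the wrist camera.

```bash
python3 - <<'E'
from pf import *
f=grab_frame('wrist').copy()[...,::-1].copy()
q=proj('wrist',np.r_[W([[-.024,-.187,.075],[0,-.187,.075],[.024,-.187,.075]],*v),[p]])
print(q.round(0))
for a in q:
    if abs(a).max()<2000: cv2.circle(f,tuple(map(int,a)),4,(0,0,255),-1)
cv2.imwrite('pics/w1.png',f)
E
```

```text
t 3.5167 pos [ 0.5837 -0.0887  0.1484] press frame [-0.003  -0.1848  0.1484] F [0.45 0.44 0.15] op 0.0001702804405959545
[[286. 240.]
 [317. 260.]
 [347. 280.]
 [314. 311.]]
```

View pics/w1.png

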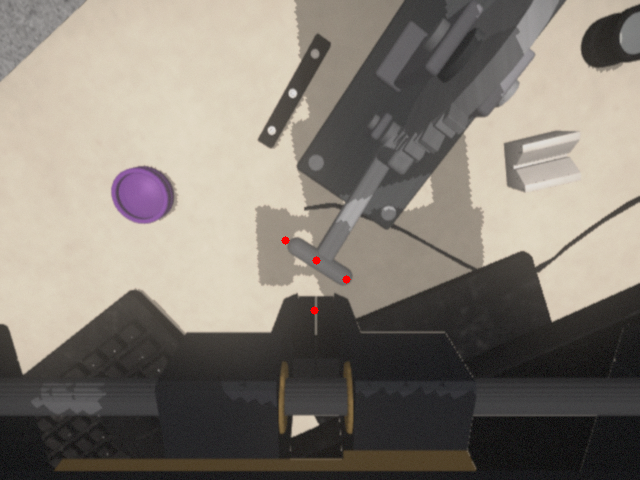

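The wrist view shows the bar at (320,262), within 3 mm of the prediction (middle dot at (317,260)), and the fingertips just behind it. Next I'll descend onto it and press.

Request:
{"fn": "drive_tool", "kwargs": {
  "deltas": [-0.002,0.001,0.01,0,0,0,-0.002,0.001,0.01,0,0,0,-0.002,0,0.01,0,0,0,-0.001,0,0.01,0,0,0,0,0,0.01,0,0,0,0,0,0.008,0,0,0,0,0,0.004,0,0,0,0,0,0,0,0,0]
}}

```text
clock: 4.23
position: [0.5902, -0.091, 0.0856]
tool_rot: [-0.001, 0.302, 0.953, 0.0]
force: [-0.3, 0.3, -0.3]
opening: 0.0007
grip_force: 0.0
```

Request:
{"fn": "drive_tool", "kwargs": {
  "deltas": [0,0,0.004,0,0,0,-0.0005,-0.0003,0.004,0,0,0,-0.0005,-0.0003,0.004,0,0,0,-0.0005,-0.0003,0.004,0,0,0,-0.0005,-0.0003,0.004,0,0,0,-0.0005,-0.0003,0.004,0,0,0,-0.0005,-0.0003,0.003,0,0,0,0,0,0,0,0,0]
}}

```text
clock: 4.9
position: [0.5917, -0.0942, 0.0589]
tool_rot: [-0.001, 0.302, 0.953, 0.0]
force: [-0.9, 1.2, 0.4]
opening: 0.0005
grip_force: 0.0
```

Request:
{"fn": "drive_tool", "kwargs": {
  "deltas": [-0.0005,-0.0003,0.003,0,0,0,-0.0005,-0.0003,0.003,0,0,0,-0.0005,-0.0003,0.003,0,0,0,0,0,0.002,0,0,0,0,0,0.002,0,0,0,0,0,0.001,0,0,0,0,0,0,0,0,0,0,0,0,0,0,0]
}}

```text
clock: 5.57
position: [0.5929, -0.096, 0.0457]
tool_rot: [0.0, 0.302, 0.953, -0.0]
force: [1.1, 0.1, -0.4]
opening: 0.0006
grip_force: 0.0
```

```bash
python3 - <<'E'
from pf import *
tool([0,-.195,.041])
E
```

```text
t 5.5667 pos [ 0.5929 -0.096   0.0457] press frame [ 0.0031 -0.1948  0.0457] F [ 1.05  0.08 -0.39] op 0.0005654475788081614
to [0, -0.195, 0.041] tool delta [ 0.0016 -0.0027  0.0047]
```

Request:
{"fn": "drive_tool", "kwargs": {
  "deltas": [0,0,0.001,0,0,0,0,0,0.001,0,0,0,0,0,0.001,0,0,0,0,0,0.001,0,0,0,0,0,0.001,0,0,0,0,0,0,0,0,0,0,0,0,0,0,0,0,0,0,0,0,0]
}}

```text
clock: 6.23
position: [0.5931, -0.0961, 0.0412]
tool_rot: [0.001, 0.302, 0.953, -0.0]
force: [0.1, -1.5, 4.3]
opening: 0.0007
grip_force: 2.5
```

```bash
python3 - <<'E'
from pf import *
f=grab_frame('wrist')[...,::-1].copy()
q=proj('wrist',W([[-.024,-.193,.035],[.024,-.193,.035]],*v))
for a in q: cv2.circle(f,tuple(map(int,a)),3,(0,0,255),-1)
cv2.imwrite('pics/w2.png',f)
E
```

```text
t 6.2333 pos [ 0.5931 -0.0961  0.0412] press frame [ 0.0033 -0.195   0.0412] F [ 0.08 -1.47  4.29] op 0.0006941383940830358
```

View pics/w2.png

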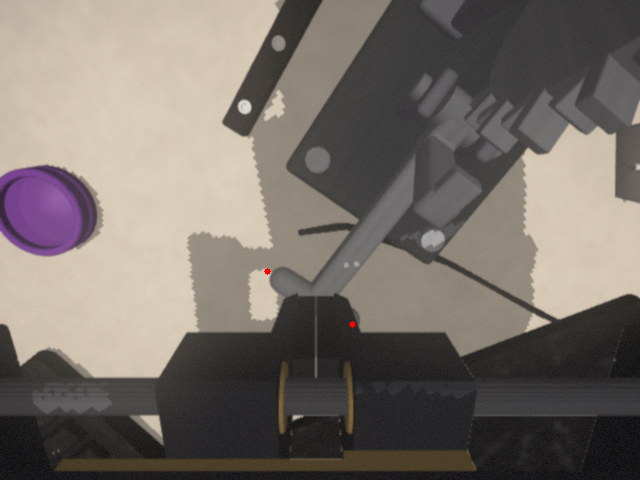

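The bar is under the fingertips and sits where the model puts it near the stop, with about 4 N on it. A little more will confirm the stop.

Request:
{"fn": "drive_tool", "kwargs": {
  "deltas": [0,0,0.0005,0,0,0,0,0,0.0005,0,0,0,0,0,0.0005,0,0,0,0,0,0.0005,0,0,0,0,0,0,0,0,0,0,0,0,0,0,0,0,0,0,0,0,0,0,0,0,0,0,0]
}}

```text
clock: 6.95
position: [0.5932, -0.0961, 0.0405]
tool_rot: [0.001, 0.302, 0.953, -0.0]
force: [-3.6, 0.3, 16.4]
opening: 0.0004
grip_force: 7.9
```

The bar is at its stop (16 N, z = 0.0405). I'll retreat straight up, then travel over the ball.

Request:
{"fn": "drive_tool", "kwargs": {
  "deltas": [0,0,-0.01,0,0,0,0,0,-0.02,0,0,0,0,0,-0.03,0,0,0,0,0,-0.03,0,0,0,0,0,-0.03,0,0,0,0,0,-0.03,0,0,0,0,0,-0.03,0,0,0,0,0,-0.02,0,0,0]
}}

```text
clock: 7.62
position: [0.5929, -0.0959, 0.2418]
tool_rot: [0.001, 0.302, 0.953, -0.0]
force: [0.9, 0.4, -0.2]
opening: 0.0013
grip_force: 0.0
```

Request:
{"fn": "drive_tool", "kwargs": {
  "deltas": [0.02,0.013,0,0,0,0,0.03,0.02,0,0,0,0,0.034,0.023,0,0,0,0,0.034,0.023,0,0,0,0,0.034,0.023,0,0,0,0,0.034,0.023,0,0,0,0,0.03,0.02,0,0,0,0,0.018,0.012,0,0,0,0]
}}

```text
clock: 8.28
position: [0.4897, 0.17, 0.2389]
tool_rot: [-0.0, 0.301, 0.954, 0.0]
force: [0.8, 0.6, -0.7]
opening: 0.0002
grip_force: 0.0
```

```bash
python3 - <<'E'
from pf import *
for a in (.65,.55,.45,.35,.25,.15,.05,0):
    b=ball(a);tool([0,b[1],b[2]+.016])
grab_frame('top')
print([d for d in models.boxes_of('pawl_bar','top')[:2]])
print('pred bar engaged/stop px',proj('top',W([[0,-.187,.075],[0,-.193,.035]],*v)))
f=grab_frame('wrist')[...,::-1].copy();q=proj('wrist',W([ball(.65),ball(.61)],*v))
for a in q: cv2.circle(f,tuple(map(int,a)),3,(0,0,255),-1)
t=grab_frame('top')[...,::-1][170:330,230:470]
f[:240,:]=f[:240,:];cv2.imwrite('pics/w3.png',np.hstack([cv2.resize(f,(400,300)),cv2.resize(t,(400,300))]))
E
```

```text
t 8.2833 pos [0.4897 0.17   0.2389] press frame [-0.0011  0.0904  0.2389] F [ 0.83  0.65 -0.67] op 0.00023320151998025473
to [0, np.float64(0.08533424575333949), np.float64(0.20388168897512676)] tool delta [-0.0048 -0.002   0.035 ]
to [0, np.float64(0.09492916875011596), np.float64(0.1898568289182121)] tool delta [0.0031 0.0035 0.049 ]
to [0, np.float64(0.10307600739995508), np.float64(0.17494414079890913)] tool delta [0.0097 0.0081 0.064 ]
to [0, np.float64(0.10969336118405441), np.float64(0.15929262726742677)] tool delta [0.0152 0.0119 0.0796]
to [0, np.float64(0.11471511169080963), np.float64(0.14305867307326892)] tool delta [0.0193 0.0147 0.0958]
to [0, np.float64(0.11809108324912719), np.float64(0.1264044825205119)] tool delta [0.022  0.0166 0.1125]
to [0, np.float64(0.11978754426714429), np.float64(0.10949645877601533)] tool delta [0.0234 0.0176 0.1294]
to [0, np.float64(0.12000000000000001), np.float64(0.101)] tool delta [0.0236 0.0177 0.1379]
[{'bbox': [390.9, 227.1, 53.1, 27.9], 'p': 0.75}]
pred bar engaged/stop px [[411.40114266 222.02715252]
 [411.02506266 224.47406716]]
```

View pics/w3.png

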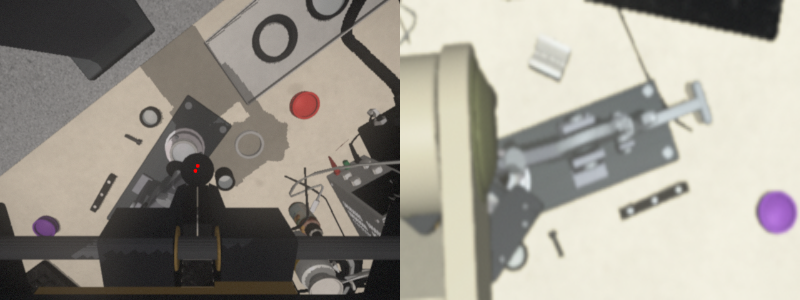

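The right half shows the bar still down, with its shadow merged beneath it. The left half shows the ball at about (196,170) of its panel, under the fingertips and matching the predicted dots. I'll lower onto it and follow the arc slowly.

Request:
{"fn": "drive_tool", "kwargs": {
  "deltas": [-0.001,-0.0005,0.008,0,0,0,-0.001,0,0.008,0,0,0,-0.001,0,0.008,0,0,0,0,0,0.005,0,0,0,0,0,0.003,0,0,0,0,0,0.002,0,0,0,0,0,0.002,0,0,0,0,0,0,0,0,0]
}}

```text
clock: 9.15
position: [0.4938, 0.1649, 0.2025]
tool_rot: [-0.0, 0.302, 0.953, -0.0]
force: [-0.1, -0.1, -1.0]
opening: 0.0006
grip_force: 0.0
```

Request:
{"fn": "drive_tool", "kwargs": {
  "deltas": [0.001,0.0007,0.0025,0,0,0,0.001,0.0007,0.0025,0,0,0,0.001,0.0007,0.0025,0,0,0,0.001,0.0007,0.0025,0,0,0,0.001,0.0007,0.0025,0,0,0,0.001,0.0007,0.0025,0,0,0,0.001,0.0007,0.0025,0,0,0,0.001,0.0006,0.0025,0,0,0]
}}

```text
clock: 9.82
position: [0.4904, 0.1756, 0.1838]
tool_rot: [0.0, 0.301, 0.954, 0.002]
force: [-3.0, 7.4, 8.8]
opening: 0.0002
grip_force: 4.3
```

Request:
{"fn": "drive_tool", "kwargs": {
  "deltas": [0.0016,0.0011,0.002,0,0,0,0.0014,0.001,0.0024,0,0,0,0.0013,0.0009,0.0024,0,0,0,0.0012,0.0008,0.0024,0,0,0,0.0012,0.0008,0.0024,0,0,0,0.0011,0.0007,0.0024,0,0,0,0.001,0.0007,0.0024,0,0,0,0.001,0.0007,0.0024,0,0,0]
}}

```text
clock: 10.48
position: [0.4865, 0.1861, 0.1646]
tool_rot: [0.001, 0.301, 0.953, 0.001]
force: [-1.0, 3.6, 5.5]
opening: 0.0005
grip_force: 2.6
```

```bash
cat > b.py <<'E'
from pf import *
a=np.arcsin((p[2]-.016-.085)/.17);print('a',a,'ball y_p',ball(a)[1])
for k in (a,a-.1,a-.2,0):
    b=ball(k);tool([0,b[1],b[2]+.016])
E
python3 b.py
```

```text
t 10.4833 pos [0.4865 0.1861 0.1646] press frame [0.0014 0.1067 0.1646] F [-1.04  3.61  5.51] op 0.00046643076996910507
a 0.38334834753234487 ball y_p 0.10766096844374522
to [0, np.float64(0.10766096844374522), np.float64(0.16458473896604736)] tool delta [ 0.0016 -0.0006 -0.    ]
to [0, np.float64(0.11322120204087109), np.float64(0.14852724696774627)] tool delta [0.0062 0.0025 0.0161]
to [0, np.float64(0.11715058334096064), np.float64(0.13199487842816254)] tool delta [0.0095 0.0047 0.0326]
to [0, np.float64(0.12000000000000001), np.float64(0.101)] tool delta [0.0118 0.0062 0.0636]
```

Request:
{"fn": "drive_tool", "kwargs": {
  "deltas": [0.001,0.0005,0.0024,0,0,0,0.0009,0.0005,0.0024,0,0,0,0.0009,0.0004,0.0024,0,0,0,0.0008,0.0004,0.0024,0,0,0,0.0007,0.0004,0.0024,0,0,0,0.0006,0.0003,0.0024,0,0,0,0.0006,0.0003,0.0024,0,0,0,0.0006,0.0003,0.0024,0,0,0]
}}

```text
clock: 11.15
position: [0.4833, 0.1915, 0.1448]
tool_rot: [0.0, 0.302, 0.953, 0.0]
force: [0.4, 3.4, 4.7]
opening: 0.0005
grip_force: 2.2
```

Request:
{"fn": "drive_tool", "kwargs": {
  "deltas": [0.0006,0.0003,0.0024,0,0,0,0.0006,0.0003,0.0024,0,0,0,0.0005,0.0003,0.0024,0,0,0,0.0005,0.0003,0.0024,0,0,0,0.0004,0.0002,0.0024,0,0,0,0.0004,0.0002,0.0024,0,0,0,0.0003,0.0002,0.0024,0,0,0,0.0003,0.0002,0.0024,0,0,0]
}}

```text
clock: 11.82
position: [0.4811, 0.1949, 0.1252]
tool_rot: [-0.0, 0.302, 0.953, -0.0]
force: [0.3, 4.0, 3.9]
opening: 0.0006
grip_force: 1.9
```

Request:
{"fn": "drive_tool", "kwargs": {
  "deltas": [0.0003,0.0002,0.0024,0,0,0,0.0002,0.0001,0.0024,0,0,0,0.0002,0.0001,0.0022,0,0,0,0.0002,0.0001,0.002,0,0,0,0.0001,0.0001,0.0018,0,0,0,0,0,0.0015,0,0,0,0,0,0.001,0,0,0,0,0,0.0005,0,0,0]
}}

```text
clock: 12.48
position: [0.4807, 0.1959, 0.1115]
tool_rot: [-0.0, 0.302, 0.953, -0.0]
force: [-1.9, 2.2, 3.0]
opening: 0.0002
grip_force: 1.6
```

```bash
python3 b.py
```

```text
t 12.4833 pos [0.4807 0.1959 0.1115] press frame [-0.0006  0.1179  0.1115] F [-1.94  2.24  3.03] op 0.0002469664510516451
a 0.06207066534853582 ball y_p 0.11967261989297541
to [0, np.float64(0.11967261989297541), np.float64(0.11154523867221046)] tool delta [ 0.0011  0.0015 -0.    ]
to [0, np.float64(0.1198777307331488), np.float64(0.09455355904736601)] tool delta [0.0013 0.0016 0.017 ]
to [0, np.float64(0.11838547944194845), np.float64(0.0776262901296102)] tool delta [0.0001 0.0008 0.0339]
to [0, np.float64(0.12000000000000001), np.float64(0.101)] tool delta [0.0014 0.0017 0.0105]
```

10.5 mm remain, so I go gently.

Request:
{"fn": "drive_tool", "kwargs": {
  "deltas": [0.0002,0.0002,0.001,0,0,0,0.0002,0.0002,0.001,0,0,0,0.0002,0.0002,0.001,0,0,0,0,0,0.001,0,0,0,0,0,0.001,0,0,0,0,0,0.001,0,0,0,0,0,0.001,0,0,0,0,0,0.001,0,0,0]
}}

```text
clock: 13.15
position: [0.4805, 0.1969, 0.1036]
tool_rot: [-0.0, 0.302, 0.953, 0.0]
force: [-1.1, 1.5, 3.1]
opening: 0.0006
grip_force: 1.5
```

Request:
{"fn": "drive_tool", "kwargs": {
  "deltas": [0,0,0.0005,0,0,0,0,0,0.0005,0,0,0,0,0,0.0005,0,0,0,0,0,0.0005,0,0,0,0,0,0.0005,0,0,0,0,0,0,0,0,0,0,0,0,0,0,0,0,0,0,0,0,0]
}}

```text
clock: 13.82
position: [0.4808, 0.1968, 0.1013]
tool_rot: [0.0, 0.302, 0.953, 0.0]
force: [-1.1, 1.4, 1.4]
opening: 0.0005
grip_force: 1.0
```

Request:
{"fn": "drive_tool", "kwargs": {
  "deltas": [0,0,0.0005,0,0,0,0,0,0.0005,0,0,0,0,0,0.0005,0,0,0,0,0,0,0,0,0,0,0,0,0,0,0,0,0,0,0,0,0,0,0,0,0,0,0,0,0,0,0,0,0]
}}

```text
clock: 14.48
position: [0.4808, 0.1969, 0.1006]
tool_rot: [0.001, 0.302, 0.953, 0.0]
force: [-3.4, 0.9, 10.6]
opening: 0.0008
grip_force: 5.5
```

The force rises to 10.6 N with z holding at about 0.1006, so the pad is on the cell. I'll retreat and check.

Request:
{"fn": "drive_tool", "kwargs": {
  "deltas": [0,0,-0.002,0,0,0,0,0,-0.01,0,0,0,0,0,-0.02,0,0,0,0,0,-0.025,0,0,0,0,0,-0.025,0,0,0,0,0,-0.025,0,0,0,0,0,-0.02,0,0,0,0,0,-0.01,0,0,0]
}}

```text
clock: 15.15
position: [0.4814, 0.1967, 0.2392]
tool_rot: [0.002, 0.302, 0.953, 0.001]
force: [0.3, -0.2, 0.3]
opening: 0.0004
grip_force: 0.0
```

Request:
{"fn": "drive_tool", "kwargs": {
  "deltas": [0.015,0.02,0,0,0,0,0.015,0.025,0,0,0,0,0.015,0.025,0,0,0,0,0.015,0.025,0,0,0,0,0.015,0.025,0,0,0,0,0.015,0.02,0,0,0,0,0.01,0.01,0,0,0,0,0,0,0,0,0,0]
}}

```text
clock: 15.82
position: [0.4845, 0.3789, 0.236]
tool_rot: [-0.0, 0.3, 0.954, -0.0]
force: [0.5, -0.0, 0.0]
opening: 0.0004
grip_force: 0.0
```

```bash
python3 - <<'E'
from pf import *
t=grab_frame('top')[...,::-1].copy();s2=grab_frame('side')[...,::-1].copy()
for cam,f in(('top',t),('side',s2)):
    for a in proj(cam,W([ball(0),[0,-.193,.035]],*v)): cv2.circle(f,tuple(map(int,a.round())),1,(0,0,255),-1)
cv2.imwrite('pics/end.png',np.hstack([cv2.resize(t[190:320,230:440],(485,300),interpolation=cv2.INTER_CUBIC),cv2.resize(s2[180:320,240:385],(310,300),interpolation=cv2.INTER_CUBIC)]))
E
```

```text
t 15.8167 pos [0.4845 0.3789 0.236 ] press frame [0.0666 0.2881 0.236 ] F [ 0.49 -0.03  0.  ] op 0.0003743068504066912
```

View pics/end.png

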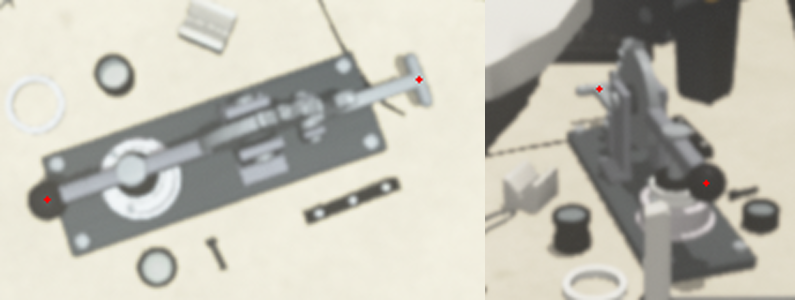

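The ball at (47,200) and the bar at (418,79) in the left panel match the predicted level and stop positions. In the side panel the pad sits on the cell in the nest. The loose parts are where they were, so I hand in.

```bash
python3 -c "
from bench import order
print(order.hand_in())"
```

```text
the job is handed in; nothing more can be done
None
```

The job is handed in: the pawl's bar is down at its stop and the press arm was lowered gently until its pad rested on the lens cell in the nest; in the final pictures both stayed put with the gripper clear, and the loose parts looked undisturbed.

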